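# Roll the postal tube into the yellow bay

### The job

Roll the cardboard postal tube along the packing mat until it lies at rest inside the yellow painted outline, no part of it sticking out over the outer edge of the yellow line as seen from above. Roll it with the fingertips on its top (touch it only on its upper third, as often as you like), never grasp it or lift it off the mat, then take your hand away. Leave the cartons, boxes, bottle and tape roll around it where they stand.

Things in the scene. Friction and masses are not known exactly. Their poses are not given: they have to be found in the camera images.
- tube: brown cardboard postal tube with black bands and a white label, diameter 100 mm, length 260 mm, 0.3 to 0.6 kg, lying near the mat's middle between the two bays, within 4 degrees of parallel to them. Origin: its centre, on its axis, 53 mm above the table (its top line: 103 mm). x runs along it; y and z turn as it rolls. It rolls without slipping (100 mm of travel = 2.0 rad), 105 to 185 mm to go
- tube_end_a (a point): centre of one flat end of the tube, on its axis, 130 mm from the tube's centre (at the tube's -x). Rolling resistance is slight: left at rest the tube stays; at 0.1 m/s it coasts 1 to 3 cm
- tube_end_b (a point): centre of the other flat end, on the axis (at the tube's +x). A fingertip stuck to the tube's top moves twice as far as the tube's centre and so runs ahead off the top: the whole way takes several strokes
- yellow_bay: the target: rectangular outline in yellow paint, flat on the mat, 310 mm x 150 mm over the outside of its 12 mm wide line. Origin: its centre, on the mat's surface (3 mm above the table); frame: x along the outline's 310 mm length (parallel to the mat's short side and nearly to the tube), y across its 150 mm width, the way the tube rolls in or out; z up. The 100 mm wide tube lies inside with 25 mm to spare on either side
- blue_bay: a like outline in blue paint, not the target, on the other side of the tube; origin and axes as for the yellow one. Which bay is on the left and which on the right differs from run to run
- mat: flat black rubber packing mat, fixed, 350 mm x 500 mm, 3 mm thick, origin at its centre on the table; x along its 350 mm side, y along its 500 mm side; the bays lie 130 to 160 mm from its centre along +y and -y
- pink_carton: bystander: pink perfume carton 60 x 60 x 100 mm high, standing loose beyond the mat; origin at the centre of its underside
- gold_carton: bystander: gold and black perfume carton 50 x 70 x 90 mm high, standing loose beyond the mat; origin at the centre of its underside
- bottle: bystander: amber glass perfume bottle 35 x 60 mm, 106 mm high with its black cap, standing loose beyond the mat; origin at the centre of its underside
- tape_roll: bystander: roll of amber packing tape, 100 mm across, 48 mm high, lying flat and loose off the +y end of the mat; origin at the centre of its underside
- white_box: bystander: white carton 160 x 110 x 90 mm high, loose, off the mat's +y end; origin at the centre of its underside
- brown_box: bystander: brown carton 150 x 110 x 100 mm high, loose, off the mat's -y end; origin at the centre of its underside

How it is judged (in metres and radians):
On the way:
1. the fingers push on the top of the tube (contact force between the fingers and tube above 0.5 N and height (world z) of the grasp point above 0.085 m), for 0.1 s.
At the end, for the whole second after the job is handed in: the tube lies at rest on the mat inside the yellow outline: the axis of the tube at both of its ends within 27 mm of the outline's long centre line (so nothing reaches past the outer edge of the yellow line by more than 2 mm), and both ends within 158 mm of its middle lengthways (y of tube_end_a in the frame of yellow_bay between -0.027 and 0.027 m and x of tube_end_a in the frame of yellow_bay between -0.158 and 0.158 m and y of tube_end_b in the frame of yellow_bay between -0.027 and 0.027 m and x of tube_end_b in the frame of yellow_bay between -0.158 and 0.158 m and height (world z) of tube between 0.048 and 0.058 m and linear speed of tube below 0.01 m/s and angular speed of tube below 0.2 rad/s); the robot touches nothing.
It fails at once if the tube was lifted off the mat (height (world z) of tube above 0.065 m).
It fails at once if the tube was touched below its upper third by the fingers (contact force between the fingers and tube above 0.5 N and height (world z) of the grasp point below 0.085 m).
It fails at once if the tube was pushed with the arm or the gripper's body (contact force between the arm and tube above 0.5 N).
It fails at once if a bystander was moved or tipped (distance of any of pink_carton, gold_carton, bottle, tape_roll, white_box, brown_box from where it was at the start of the episode above 0.02 m or angle between any of pink_carton, gold_carton, bottle, tape_roll, white_box, brown_box's own z axis and vertical above 0.3 rad).
It also fails if it takes over 64 s, if anything falls off the work surface, if the arm or the gripper's body presses on something with over 40 N, if the wrist force passes 120 N, or if a joint passes its speed limit or range.

### The arm

A 6-joint arm with a two-finger parallel gripper is mounted at the origin on the work surface. World frame = base frame: x ahead of the robot, y to its left, z up, the work surface at z = 0. Lengths are in mm, angles in rad, forces in N, time in s.
With the tool pointing down it reaches from about 350 to 875 mm from the base axis. Payload 4.2 kg.
Tool frame: the origin (TCP) lies at the very end of the fingers, on their centre line; the grasp point (between the pads) lies arm.hold_point_z behind it (arm.hold_point_z is the distance from the TCP to the grasp point, in mm); y points along the fingers, x is the direction in which the jaws open and shut, and the axes are right-handed (so a half turn about y gives the same grasp; the last joint's range is limited). The gripper opens to 85 mm and grips with 20 to 120 N. Pads are 22 mm wide; open, the fingers measure 114 mm over their backs; the gripper's body (76 mm by 85 mm) begins 54 mm behind the grasp point. The pads swing forward as they close: fully open they stand 13 mm farther back than shut.
Start: joints at [1.506, 0.385, 0.008, 0, -1.194, -0.259], TCP at [198.825, 592.51, 231.312] pointing down, gripper open.
Joint ranges: [-3.14, 3.14], [-1.21, 2.06], [-1.07, 1.41], [-3.16, 2.05], [-2.99, -0.16], [-3.1, 3.1]. Speed limits (rad/s): [2.79, 2.79, 3.14, 3.14, 3.14, 3.14].

### API

Orientations are given as a unit quaternion [x, y, z, w].
In Python, from bench import arm gives the robot as it stands.
- The arm moves only by the shell command python3 -m creep 'ROWS'. ROWS is JSON, a list of rows, each a list of 3 entries, a list of its own where there are three numbers: the shift along the world's x, y, z in mm, then the turn, a rotation vector about the world's x, y, z in rad, then the gripper command: -1 is shut, 1 is fully open, values between are in proportion. In form: [[[dx, dy, dz], [wx, wy, wz], jaw], ...]. A call has 1 to 12 rows; each row is the pose to reach, as a shift and turn from the pose commanded when the call began; what a row does not reach only later rows make up. A row lasts 1/12 s, in which the tool goes at most 41.7 mm and 7.16 degrees, less where a joint would pass 70% of its speed; a pose out of reach is approached as far as the arm can. A call with a gripper value outside its range is refused whole. The fingers move at their own pace and stop on an object; the grip force is fixed at half the most. Time passes only in rows, so rows that repeat a pose let the fingers close. It gives the time, the measured TCP pose, the force and the opening at its end, in the units of the state.
- arm.read_state(): the state, without advancing time (a new reading comes with each control period).
- arm.get_image(name): name is "scene" or "top"; returns (picture, depth): 480x640x3 uint8, red, green, blue; 480x640 float32, mm along the optical axis (not along the pixel's ray), 0 where there is no reading.
- arm.camera_params(name): a dict with "camera_matrix" (3x3 intrinsics, pixels), "extrinsics" (4x4, takes a point from world to camera coordinates). Camera axes: x right, y down, z forward; pixel columns grow to the right and rows downward; lengths in mm; the calibration is good to about 2 mm. A picture is of the moment at which its call begins. camera_params takes no time and is no camera call.
- arm.job_done(): hands the job in, once; it reports no verdict.
The state is a dict: "clock": time; "joints": joint angles; "joint_vel": joint speeds; "joint_efforts": joint torques, N m; "position": TCP position; "ee_rot": TCP orientation; "contact_force": force on the tool from outside, world axes, zero at the start; "wrist_torque": the same for the moment, N m; "gripper_width": finger opening in mm.
Only numpy, scipy, OpenCV 4.12 (cv2) and the standard library are available. Lean on these libraries where they do the work, as an engineer would, in place of code of your own. Each camera call takes 0.05 s, during which the arm holds its last target.

## Working session

There is one attempt and no reset: what is moved stays moved. The work goes in short steps, Python scripts to look and compute and a shell command to move; the robot and the scene stay as the last step left them, time stands still between calls to the robot, and variables do not carry over. Pictures are saved under pics/ and viewed, and the job is handed in when it is done.

```bash
ls; mkdir -p pics; python3 - <<'E'
from bench import arm
import cv2,numpy as np
s=arm.read_state();print(s,arm.hold_point_z)
for n in("scene","top"):
    p,d=arm.get_image(n);np.savez(f'pics/{n}0.npz',p=p,d=d)
    cv2.imwrite(f'pics/{n}0.png',p[:,:,::-1]);c=arm.camera_params(n);print(n,c)
E
```

```text
pics
{'clock': 0.0, 'joints': array([ 1.50560397e+00,  3.85568134e-01,  6.63215871e-03, -5.12035083e-04,
       -1.19401333e+00, -2.58626499e-01]), 'joint_vel': array([ 0.00118461,  0.00116321,  0.00015614,  0.00076432,  0.00096083,
       -0.00032602]), 'joint_efforts': array([ 3.67905059e-04, -3.92288125e+01,  1.88397092e+01,  4.18604717e+00,
       -4.74438944e-03, -2.10595765e-06]), 'position': array([198.64500412, 591.97311063, 230.2151484 ]), 'ee_rot': array([ 0.41341835, -0.57361999,  0.57458153, -0.41219102]), 'contact_force': array([-1.2140529 ,  0.59986031, -0.35960894]), 'wrist_torque': array([-0.03237289,  0.00885693, -0.02970272]), 'gripper_width': 85.49295350052374} 18.700000000000003
scene {'camera_matrix': array([[620.13857803,   0.        , 324.63429342],
       [  0.        , 620.13857803, 242.70047332],
       [  0.        ,   0.        ,   1.        ]]), 'extrinsics': array([[ 2.46659835e-01,  9.69006816e-01, -1.35910115e-02,
        -1.46365905e+02],
       [ 6.84915544e-01, -1.84232025e-01, -7.04946281e-01,
        -3.55421546e+02],
       [-6.85601651e-01,  1.64573238e-01, -7.09130472e-01,
         1.92411212e+03],
       [ 0.00000000e+00,  0.00000000e+00,  0.00000000e+00,
         1.00000000e+00]])}
top {'camera_matrix': array([[616.71191446,   0.        , 315.5605945 ],
       [  0.        , 616.71191446, 236.57107901],
       [  0.        ,   0.        ,   1.        ]]), 'extrinsics': array([[-3.01521762e-02, -9.99487724e-01,  1.07301000e-02,
         1.58278329e+01],
       [-9.97881483e-01,  2.94811097e-02, -5.79949069e-02,
         5.68994485e+02],
       [ 5.76488623e-02, -1.24560408e-02, -9.98259213e-01,
         1.39770697e+03],
       [ 0.00000000e+00,  0.00000000e+00,  0.00000000e+00,
         1.00000000e+00]])}
```

View pics/scene0.png

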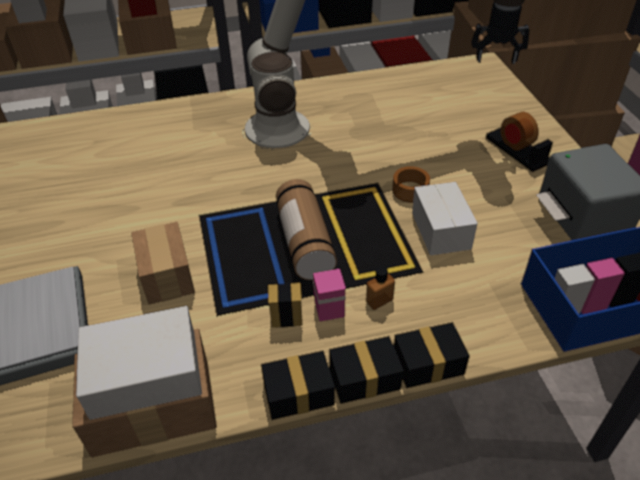

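View pics/top0.png

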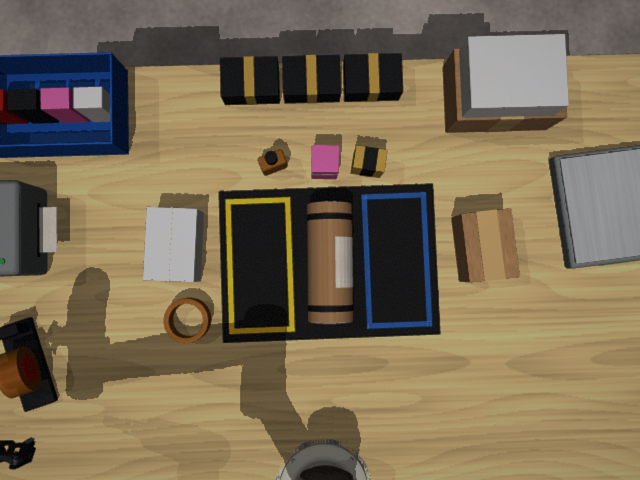

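The top view shows the yellow bay on the left (pixels 226-295 × 197-333), which is the +y side. The tube spans columns 306-354 and rows 195-323, and blue is to the right. Next I'll measure these.

```bash
cat > h.py <<'E'
from bench import arm
import cv2,numpy as np
C=arm.camera_params("top");K=C['camera_matrix'];E=C['extrinsics'];R=E[:3,:3];t=E[:3,3]
def px2w(uv,z):
    uv=np.atleast_2d(uv).astype(float);r=np.c_[uv,np.ones(len(uv))]@np.linalg.inv(K).T@R
    o=-R.T@t;return o+r*((z-o[2])/r[:,2:])
def cloud(d):
    v,u=np.mgrid[:480,:640];P=np.stack([(u-K[0,2])/K[0,0]*d,(v-K[1,2])/K[1,1]*d,d],-1)
    return (P-t)@R
def tube(p,d,xr=(370,720),y=None):
    W=cloud(d);m=(d>0)&(W[...,2]>70)&(W[...,2]<112)
    m[:, :215]=0;m[:,435:]=0;m[:190]=0;m[330:]=0
    return W,m
def fit(W,m):
    # axis from upper surface: least squares cylinder r=50, axis height 53
    from scipy.optimize import least_squares
    Q=W[m]
    f=lambda a:np.hypot(Q[:,1]-(a[0]+a[1]*(Q[:,0]-550)),Q[:,2]-a[2])-50
    s=least_squares(f,[np.median(Q[:,1]),0,53],loss='soft_l1',f_scale=2)
    return s.x,Q,np.abs(s.fun)
def yellow(p):
    h=cv2.cvtColor(p,cv2.COLOR_RGB2HSV);y=cv2.inRange(h,(22,120,60),(35,255,255))
    y[:,:215]=0;y[:,310:]=0;y[:185]=0;y[345:]=0
    return y
E
python3 - <<'E'
from h import *
z=np.load('pics/top0.npz');p,d=z['p'],z['d']
W,m=tube(p,d);a,Q,r=fit(W,m);print(a,np.median(r),np.percentile(Q[:,0],[.5,99.5]),np.percentile(Q[:,1],[.5,99.5]),Q[:,2].max(),m.sum())
y=yellow(p);v,u=np.nonzero(y);w=px2w(np.c_[u,v],3)[:,:2].astype(np.float32);rc=cv2.minAreaRect(w);print(rc,cv2.boxPoints(rc))
print(px2w([[219,191],[433,184],[440,333],[223,342]],3))
for n,q in dict(white=(172,209,90),tape=(187,298,48),pink=(325,158,100),gold=(369,155,90),bottle=(271,158,106),brown=(485,215,100)).items(): print(n,px2w(q[:2],q[2])[0].round())
# tube pixel edges vs x
E
```

```text
[-3.10399542e+01 -2.06590588e-02  5.31132862e+01] 1.4122880798469595 [380.46201206 638.31379175] [-77.40768544  17.18473925] 111.61712092094203 5120
((508.91973876953125, 129.98951721191406), (313.433349609375, 153.2156219482422), 0.43626365065574646) [[351.6243   205.40184 ]
 [352.79092   52.19066 ]
 [666.2152    54.577194]
 [665.0486   207.78838 ]]
[[ 682.50320413  219.50051445    3.        ]
 [ 684.60590296 -278.69442825    3.        ]
 [ 339.58311898 -280.6016729     3.        ]
 [ 334.68206373  217.69747237    3.        ]]
white [634. 310.  90.]
tape [439. 289.  48.]
pink [735. -26. 100.]
gold [ 741. -123.   90.]
bottle [737.  91. 106.]
brown [ 600. -369.  100.]
```

```bash
python3 - <<'E'
from h import *
from scipy.spatial.transform import Rotation as Ro
q=arm.read_state()['ee_rot'];M=Ro.from_quat(q).as_matrix();print(M.round(3))
T0=M
for ex in((1,0,0),(-1,0,0)):
    x=np.array(ex,float);y=np.array([0,0,-1.]);G=np.c_[x,y,np.cross(x,y)]
    print(ex,(Ro.from_matrix(G)*Ro.from_matrix(M).inv()).as_rotvec())
E
```

```text
[[-0.318 -0.001  0.948]
 [-0.948 -0.002 -0.318]
 [ 0.002 -1.     0.   ]]
(1, 0, 0) [1.75687569e-03 1.37160281e-03 1.89478388e+00]
(-1, 0, 0) [ 0.00125517 -0.00160774 -1.24680772]
```

```bash
python3 -m creep '[[[155,-322,0],[0,0,-0.62],-1],[[155,-322,0],[0,0,-0.62],-1],[[155,-322,0],[0,0,-0.62],-1],[[155,-322,0],[0,0,-0.62],-1],[[155,-322,0],[0,0,-0.62],-1],[[155,-322,0],[0,0,-0.62],-1],[[155,-322,0],[0,0,-0.62],-1],[[155,-322,0],[0,0,-0.62],-1],[[310,-645,0],[0,0,-1.247],-1],[[310,-645,0],[0,0,-1.247],-1],[[310,-645,0],[0,0,-1.247],-1],[[310,-645,0],[0,0,-1.247],-1]]'
```

```text
clock: 1.1
position: [415.6, 139.9, 231.3]
ee_rot: [-0.043, 0.706, -0.706, 0.043]
contact_force: [1.1, 0.6, -0.1]
gripper_width: -0.3
```

```bash
python3 -m creep '[[[0,0,0],[0,0,0],-1],[[0,0,0],[0,0,0],-1],[[0,0,0],[0,0,0],-1],[[0,0,0],[0,0,0],-1]]'; python3 - <<'E'
from h import *
from scipy.spatial.transform import Rotation as Ro
s=arm.read_state();M=Ro.from_quat(s['ee_rot']);print(s['position'],s['contact_force'])
G=Ro.from_matrix(np.array([[-1,0,0],[0,0,-1],[0,-1,0.]]).T.T);print((G*M.inv()).as_rotvec(), M.as_matrix().round(3))
E
```

```text
clock: 1.43
position: [415.2, 142.7, 231.2]
ee_rot: [-0.046, 0.706, -0.706, 0.045]
contact_force: [0.6, 1.1, 0.9]
gripper_width: 0.3
[415.18592938 142.71063308 231.19441475] [0.58912923 1.06988475 0.88301821]
[-6.84007666e-05 -2.44993576e-04 -1.28857666e-01] [[-0.992 -0.     0.129]
 [-0.129  0.    -0.992]
 [ 0.    -1.    -0.   ]]
```

```bash
python3 -m creep '[[[94,-195,-40],[0,0,-0.149],-1],[[94,-195,-40],[0,0,-0.149],-1],[[94,-195,-40],[0,0,-0.149],-1],[[94,-195,-40],[0,0,-0.149],-1],[[94,-195,-40],[0,0,-0.149],-1],[[94,-195,-40],[0,0,-0.149],-1],[[94,-195,-70],[0,0,-0.149],-1],[[94,-195,-100],[0,0,-0.149],-1],[[94,-195,-100],[0,0,-0.149],-1],[[94,-195,-100],[0,0,-0.149],-1],[[94,-195,-100],[0,0,-0.149],-1]]'; python3 - <<'E'
from h import *
p,d=arm.get_image("scene");cv2.imwrite('pics/s1.png',cv2.resize(p[160:310,200:420,::-1],None,fx=3.5,fy=3.5))
E
```

```text
clock: 2.35
position: [510.7, -51.9, 132.7]
ee_rot: [-0.007, -0.707, 0.707, 0.006]
contact_force: [0.1, 0.4, -0.5]
gripper_width: -0.1
```

View pics/s1.png

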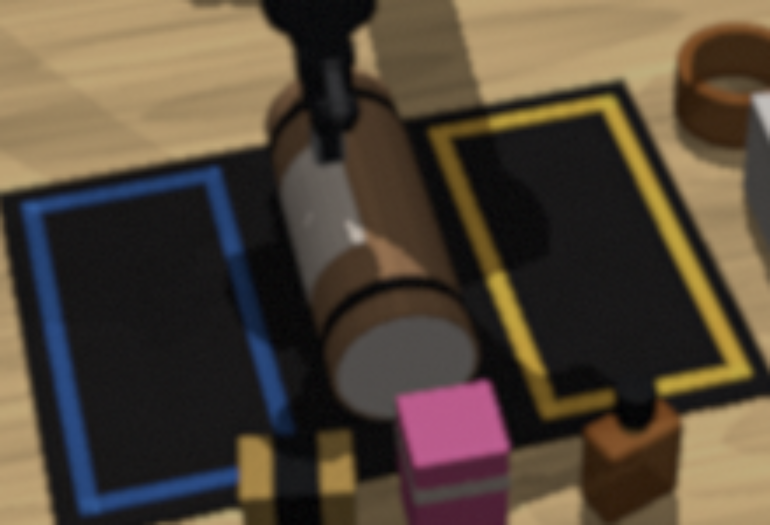

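Shut fingertips hang above the tube over its label. I'll lower to find contact.

```bash
python3 -m creep '[[[0,0,-12],[0,0,0],-1],[[0,0,-24],[0,0,0],-1],[[0,0,-27],[0,0,0],-1],[[0,0,-29],[0,0,0],-1],[[0,0,-29],[0,0,0],-1],[[0,0,-29],[0,0,0],-1]]'; python3 -m creep '[[[0,0,-1],[0,0,0],-1],[[0,0,-2],[0,0,0],-1],[[0,0,-2],[0,0,0],-1]]'; 
```

```text
clock: 2.9
position: [510.3, -52.8, 103.4]
ee_rot: [0.008, 0.707, -0.707, -0.007]
contact_force: [-1.1, -0.9, -0.3]
gripper_width: -0.3
clock: 3.15
position: [509.6, -53.1, 100.5]
ee_rot: [0.008, 0.707, -0.707, -0.008]
contact_force: [-0.4, 0.1, 0.2]
gripper_width: -0.2
```

```bash
python3 -m creep '[[[0,0,-1],[0,0,0],-1],[[0,0,-2],[0,0,0],-1],[[0,4,-2],[0,0,0],-1],[[0,8,-2],[0,0,0],-1],[[0,12,-1.5],[0,0,0],-1],[[0,12,-1.5],[0,0,0],-1]]'; 
```

```text
clock: 3.65
position: [510.0, -41.4, 101.4]
ee_rot: [-0.008, -0.707, 0.708, 0.007]
contact_force: [-3.9, -1.5, 14.2]
gripper_width: 0.2
```

```bash
python3 -m creep '[[[0,6,0.3],[0,0,0],-1],[[0,12,0.6],[0,0,0],-1],[[0,18,1],[0,0,0],-1],[[0,24,1],[0,0,0],-1],[[0,30,1],[0,0,0],-1],[[0,36,1],[0,0,0],-1],[[0,42,1],[0,0,0],-1],[[0,48,0.7],[0,0,0],-1],[[0,52,0.3],[0,0,0],-1],[[0,56,0],[0,0,0],-1],[[0,58,0],[0,0,0],-1],[[0,58,0],[0,0,0],-1]]';  python3 - <<'E'
from h import *
p,d=arm.get_image("top");np.savez('pics/t1.npz',p=p,d=d)
cv2.imwrite('pics/t1.png',cv2.resize(p[170:350,200:450,::-1],None,fx=3,fy=3))
print(arm.read_state()['joint_vel'].round(3))
W,m=tube(p,d);a,Q,r=fit(W,m);print(a,np.median(r))
E
```

```text
clock: 4.65
position: [511.1, 17.4, 102.5]
ee_rot: [-0.008, -0.707, 0.707, 0.005]
contact_force: [-6.2, 1.3, 20.0]
gripper_width: -0.0
[-0.003 -0.001  0.001  0.002  0.002  0.   ]
[ 4.89225223e+00 -2.04747370e-02  5.29960465e+01] 1.4133274354145016
```

View pics/t1.png

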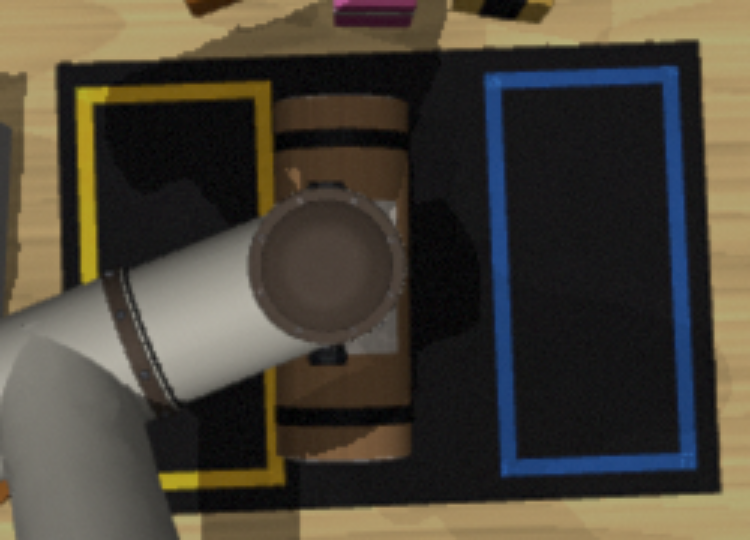

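```bash
python3 -m creep '[[[0,0,12],[0,0,0],-1],[[0,-18,14],[0,0,0],-1],[[0,-36,14],[0,0,0],-1],[[0,-36,12],[0,0,0],-1],[[0,-36,6],[0,0,0],-1],[[0,-36,2],[0,0,0],-1],[[0,-36,0],[0,0,0],-1],[[0,-36,-1],[0,0,0],-1]]'
python3 -m creep '[[[0,6,0],[0,0,0],-1],[[0,14,0.5],[0,0,0],-1],[[0,23,1],[0,0,0],-1],[[0,32,1.5],[0,0,0],-1],[[0,41,2],[0,0,0],-1],[[0,50,2],[0,0,0],-1],[[0,59,2],[0,0,0],-1],[[0,68,2],[0,0,0],-1],[[0,76,1.5],[0,0,0],-1],[[0,83,1],[0,0,0],-1],[[0,88,0.5],[0,0,0],-1],[[0,88,0.5],[0,0,0],-1]]';  python3 - <<'E'
from h import *
p,d=arm.get_image("top")
W,m=tube(p,d);a,Q,r=fit(W,m);print(a,np.median(r))
E
```

```text
clock: 5.37
position: [509.5, -19.4, 98.9]
ee_rot: [-0.007, -0.706, 0.708, 0.007]
contact_force: [-4.7, -2.8, 17.0]
gripper_width: -0.2
clock: 6.37
position: [511.2, 71.2, 101.3]
ee_rot: [0.008, 0.707, -0.707, -0.005]
contact_force: [-5.7, 1.9, 18.2]
gripper_width: -0.0
[ 5.10879338e+01 -2.13816226e-02  5.28207804e+01] 1.4322689409380231
```

```bash
python3 -m creep '[[[0,0,12],[0,0,0],-1],[[0,-20,14],[0,0,0],-1],[[0,-39,14],[0,0,0],-1],[[0,-39,12],[0,0,0],-1],[[0,-39,6],[0,0,0],-1],[[0,-39,2],[0,0,0],-1],[[0,-39,1],[0,0,0],-1],[[0,-39,0],[0,0,0],-1]]'
python3 -m creep '[[[0,6,0],[0,0,0],-1],[[0,14,0.5],[0,0,0],-1],[[0,22,1],[0,0,0],-1],[[0,30,1.5],[0,0,0],-1],[[0,38,1.5],[0,0,0],-1],[[0,46,1.5],[0,0,0],-1],[[0,54,1.5],[0,0,0],-1],[[0,62,1.2],[0,0,0],-1],[[0,69,0.8],[0,0,0],-1],[[0,75,0.4],[0,0,0],-1],[[0,78,0],[0,0,0],-1],[[0,78,0],[0,0,0],-1]]';  python3 - <<'E'
from h import *
p,d=arm.get_image("top")
W,m=tube(p,d);a,Q,r=fit(W,m);print(a,np.median(r))
E
```

```text
clock: 7.08
position: [509.7, 29.8, 100.2]
ee_rot: [-0.006, -0.706, 0.708, 0.007]
contact_force: [-7.1, -3.4, 23.2]
gripper_width: 0.1
clock: 8.08
position: [511.2, 110.6, 101.4]
ee_rot: [0.008, 0.708, -0.707, -0.005]
contact_force: [-6.5, 2.2, 19.1]
gripper_width: 0.1
[ 9.09553945e+01 -2.09163161e-02  5.28554306e+01] 1.4437984533690553
```

```bash
python3 -m creep '[[[0,0,12],[0,0,0],-1],[[0,-20,14],[0,0,0],-1],[[0,-39,14],[0,0,0],-1],[[0,-39,12],[0,0,0],-1],[[0,-39,6],[0,0,0],-1],[[0,-39,2],[0,0,0],-1],[[0,-39,1],[0,0,0],-1],[[0,-39,0],[0,0,0],-1]]'
python3 -m creep '[[[0,6,0],[0,0,0],-1],[[0,14,0.5],[0,0,0],-1],[[0,22,1],[0,0,0],-1],[[0,30,1.5],[0,0,0],-1],[[0,38,1.5],[0,0,0],-1],[[0,46,1.5],[0,0,0],-1],[[0,54,1.5],[0,0,0],-1],[[0,61,1.2],[0,0,0],-1],[[0,67,0.8],[0,0,0],-1],[[0,72,0.4],[0,0,0],-1],[[0,75,0],[0,0,0],-1],[[0,75,0],[0,0,0],-1]]';  python3 -m creep '[[[0,0,10],[0,0,0],-1],[[0,0,40],[0,0,0],-1],[[0,0,80],[0,0,0],-1],[[0,-40,120],[0,0,0],-1],[[0,-80,120],[0,0,0],-1],[[0,-120,120],[0,0,0],-1],[[0,-160,120],[0,0,0],-1],[[0,-200,120],[0,0,0],-1],[[0,-240,120],[0,0,0],-1],[[0,-280,120],[0,0,0],-1],[[0,-280,120],[0,0,0],-1],[[0,-280,120],[0,0,0],-1]]'; python3 - <<'E'
from h import *
for i in range(2):
    p,d=arm.get_image("top")
    W,m=tube(p,d);a,Q,r=fit(W,m);print(a,np.median(r),np.percentile(Q[:,0],[.5,99.5]))
cv2.imwrite('pics/t2.png',cv2.resize(p[130:350,130:450,::-1],None,fx=2.5,fy=2.5))
E
```

```text
clock: 8.8
position: [509.7, 69.0, 100.0]
ee_rot: [-0.007, -0.706, 0.708, 0.007]
contact_force: [-7.6, -2.8, 22.1]
gripper_width: 0.2
clock: 9.8
position: [511.2, 146.8, 101.7]
ee_rot: [0.008, 0.708, -0.706, -0.005]
contact_force: [-6.3, 2.5, 22.2]
gripper_width: -0.4
clock: 10.8
position: [509.2, -137.5, 217.0]
ee_rot: [0.008, 0.707, -0.707, -0.01]
contact_force: [-0.2, 0.9, 0.2]
gripper_width: -0.1
[ 1.28116024e+02 -2.15745766e-02  5.28585720e+01] 1.4456367387241826 [383.19032865 642.85130056]
[ 1.28168660e+02 -2.03701119e-02  5.28052109e+01] 1.506416328344912 [383.06835624 642.94210312]
```

View pics/t2.png

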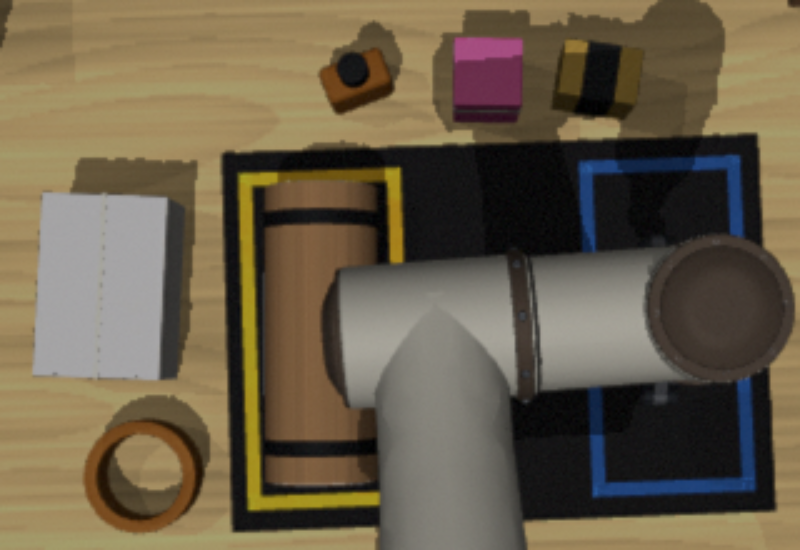

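The tube lies inside the yellow outline (axis about 4 mm or less from the centre line, both ends clear), the hand is away, and nothing else has moved. Handing in.

```bash
python3 - <<'E'
from bench import arm
print(arm.job_done())
E
```

```text
the job is handed in; nothing more can be done
None
```

The tube is lying at rest inside the yellow outline, and I've handed the job in. I rolled it about 159 mm toward +y in four strokes with the shut fingertips on its top. The contact forces I read were about 14–23 N. The hand then lifted straight up and moved back over the blue bay side.

**Final checks:**
- **Across the outline:** in the last top picture, the axis at the two ends is about +2.5 mm and −5 mm from the outline's centre line. The limit is 27 mm.
- **Lengthways:** the tube's middle is about 4 mm from the outline's middle, so the ends reach about 134 mm. The limit is 158 mm.
- **Height:** the axis is about 53 mm above the table, so the tube is on the mat.
- **At rest:** two pictures in a row gave the same position to within 0.1 mm.
- **Bystanders:** the pink and gold cartons, bottle, tape roll and white box look unmoved in the last picture. I judged this by eye. The brown box was outside that picture, but the hand stayed well clear of it.
- **Time:** about 11 s of the 64 s allowed.

No check failed or disagreed with another. The hand-in reported no verdict.

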